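# Clamp the brazing slab and tuck the angle strip under the lapped sheet

## Task

Turn the little vise's crank clockwise until it stops, so that the jaw clamps the fire-brick slab. Then take the copper angle strip in the gripper (its upright wall makes a handle) and slide its thin front edge squarely about 30 mm under the raised lip of the copper sheet on the slab, without lifting that sheet, and press the strip down flat on the slab with about 10 N. Finish while still holding it pressed there, with the clamp still tight, and leave the jar, the loose C-clamp and the tweezers alone.

Things in the scene. Friction and masses are not known exactly. Their poses are not given: they have to be found in the camera images.
- vise: low grey jig vise, fixed to the bench, bed 200 (x) by 300 (y) by 20 mm high. Origin on the bench surface directly below the middle of the slab's place. Its own +y points to the crank side: the fixed jaw is at y = -66 mm, the moving jaw at +y, the gear housing under the crank at y = 165 mm (housing top 46 mm high). Nothing on it but the crank stands higher than 62 mm
- jaw_pad: spring-backed steel pad of the moving jaw, 140 by 12 by 24 mm, on the +y side of the slab; the crank slides it towards the fixed jaw, 4 mm per rad of crank. Origin: middle of its slab-side face, at the vise's underside height. It touches the slab at about 4.8 rad of crank; the spring then gives up to 15 to 20 N
- crank_axis (a point): point on the crank's vertical turning axis, 82 mm above the bench (the height of knob_grip)
- crank (a joint): crank angle in rad, growing clockwise seen from above; 0 with the crank arm along the vise's +x, hard stop at 5.2 (jaw tight on the slab). Starts between 0 and 1.3. Stays where it is left; about 3 N at the knob turns it, 4 N at the end
- knob_grip (a point): middle of the upright wooden crank knob, 20 mm diameter, 42 mm tall (from 61 to 103 mm above the bench), 50 mm from the crank axis. It spins freely on the crank arm, so a gripper can hold it and be carried round without turning
- brick: cream fire-brick slab 230 (x) by 114 (y) by 32 mm, 0.9 kg, loose on the vise bed between the jaws; origin at the centre of its underside, 20 mm above the bench; axes parallel to those of the vise. Top face 52 mm above the bench
- lap_mouth (a point): on the slab's top face, right below the middle of the free front edge of the lapped copper sheet, which looks to the slab's +x side (away from the robot). The sheet is 100 mm wide (y). From its front edge it runs towards the slab's -x as a raised lip, 3 mm thick, its underside 7 mm above the slab, its top 10 mm; 57 mm in from the edge it steps down onto the slab. The slab's top is clear for 105 mm in front of the edge (+x)
- lap (a joint): lift angle of the lapped sheet in rad about its rear hinge, 100 mm behind its front edge: 0 lying down as found, 0.05 is 5 mm of lift at the front edge. Only its own weight (0.2 kg) keeps it down
- strip_grip (a point): grip point in the upright wall of the loose copper angle strip (L-shaped in section, about 0.2 kg), 27 mm above its underside. The upright wall is 8 mm thick (strip x), 90 mm long (strip y), 42 mm tall. The strip stands on the bench on its thin base, 80 mm (x) by 90 mm (y) by 3 mm; the wall stands along the base's rear (+x) edge. Axes are those of the strip
- strip_edge (a point): middle of the strip's thin front edge, at its underside, 76 mm from strip_grip along the strip's -x; this edge goes under the lip, the strip's x then being parallel to the slab's x
- strip: the same angle strip; origin at the centre of the base's underside, 36 mm in -x from strip_grip
- flux_jar: white jar, 60 mm diameter, 70 mm tall, bystander; origin under its centre
- c_clamp: loose dark steel C-clamp lying flat, about 85 by 120 by 14 mm, bystander; origin at its middle, on the bench
- tweezers: steel tweezers with wooden grips lying flat, 160 by 22 by 8 mm, bystander; origin at their middle, on the bench
Not all that is in view belongs to the job. Of the things shaped like the strip, the copper one is meant.

How it is judged:
By the outcome, as a careful person would: the job done as asked, in the order asked, and still so for the second after the job is handed in, while the arm keeps its last pose, push and grip.
It also fails if it takes over 67 s, if anything falls off the work surface, if the arm or the gripper's body presses on something with over 40 N, if the wrist force passes 120 N, or if a joint passes its speed limit or range.

## Robot

A 6-joint arm with a two-finger parallel gripper is mounted at the origin on the work surface. World frame = base frame: x ahead of the robot, y to its left, z up, the work surface at z = 0. Lengths are in m, angles in rad, forces in N, time in s.
With the tool pointing down it reaches from about 0.4 to 0.825 m from the base axis. Payload 7 kg.
Tool frame: the origin (TCP) lies on the front face of the gripper's body, between the roots of the fingers; the fingertips stand ahead of it and the grasp point (between the pads) lies 47 mm ahead of it (nose_length is the z of the fingertips in the tool frame, in m); z points along the fingers, y is the direction in which the jaws open and shut (so a half turn about z gives the same grasp; the last joint's range is limited). The gripper opens to 88 mm and grips with 3 to 60 N. Pads are 19 mm wide; open, the fingers measure 130 mm over their backs; the gripper's body (78 mm by 193 mm) begins 47 mm behind the grasp point.
Start: joints at [-1.057, 0.359, 0.012, 0, -1.224, -0.288], TCP at [0.151, -0.658, 0.292] pointing down, gripper open.
Joint ranges: [-3.07, 3.07], [-1.43, 2.12], [-1.02, 1.25], [-3.03, 1.67], [-3.05, -0], [-3.03, 3.03]. Speed limits (rad/s): [2.39, 2.39, 3.01, 3.14, 3.14, 3.14].

## Interface

Orientations are given as a 3x3 rotation matrix whose columns are the frame's x, y, z axes.
In Python, from plant import get_state, capture, camera_params, sign_off, nose_length gives the robot as it stands.
- The arm moves only by the shell command python3 -m inch 'ROWS' [OPENING]. ROWS is JSON, a list that holds one entry, the list of rows, each a list of 4 numbers: the shift along the tool's x, y, z in m, then the turn about the tool's z in degrees. A call has 1 to 5 rows; each row shifts and turns the commanded pose from where the row before left it, along the tool's axes as they then stand; what a row does not reach is not made up. A row lasts 1/8 s, in which the tool goes at most 62.5 mm and 10.7 degrees, less where a joint would pass 70% of its speed; a pose out of reach is approached as far as the arm can. A call with a gripper value outside its range is refused whole. OPENING is the closure, from 0 (fully open) to 1 (shut), set as the call begins (- or left out, the last holds). The fingers move at their own pace and stop on an object; the grip force is fixed at half the most. Time passes only in rows, so rows that do not move let the fingers close. It gives the time, the measured TCP pose, the force and the opening at its end, in the units of the state.
- get_state(): the state, without advancing time (a new reading comes with each control period).
- capture(name): name is "scene" or "top"; returns (picture, depth): 420x560x3 uint8, blue, green, red; 420x560 float32, m along the optical axis (not along the pixel's ray), 0 where there is no reading.
- camera_params(name): a dict with "vfov" (degrees; the focal length in pixels is half the picture's height over the tangent of half this angle, whatever the lens; pixels are square), "cx", "cy" (the principal point, pixels), "R" (3x3) and "t" (3): a world point X has camera coordinates R X + t. Camera axes: x right, y down, z forward; pixel columns grow to the right and rows downward; lengths in m; the calibration is good to about 2 mm. A picture is of the moment at which its call begins. camera_params takes no time and is no camera call.
- sign_off(): hands the job in, once; it reports no verdict.
The state is a dict: "clock": time; "joint_pos": joint angles; "joint_velocities": joint speeds; "effort": joint torques, N m; "position": TCP position; "tool_rot": TCP orientation; "ft_force": force on the tool from outside, world axes, zero at the start; "ft_torque": the same for the moment, N m; "opening": finger opening in m.
Only numpy, scipy, OpenCV 4.12 (cv2) and the standard library are available. Lean on these libraries where they do the work, as an engineer would, in place of code of your own. Each camera call takes 0.05 s, during which the arm holds its last target. There are 200 camera calls.

## Working session

There is one attempt and no reset: what is moved stays moved. The work goes in short steps, Python scripts to look and compute and a shell command to move; the robot and the scene stay as the last step left them, time stands still between calls to the robot, and variables do not carry over. Pictures are saved under pics/ and viewed, about 8 in all and at most 12, crops included, and the job is handed in when it is done.

```bash
mkdir -p pics; ls; cat > h.py <<'E'
import numpy as np,cv2
from plant import *
def cap(n):
    p,d=capture(n); np.savez(''+n+'.npz',p=p,d=d); return p,d
def w(n,u,v,d=None,z=None):
    c=camera_params(n);f=210/np.tan(np.radians(c['vfov'])/2)
    R=np.array(c['R']);t=np.array(c['t'])
    r=np.array([(u-c['cx'])/f,(v-c['cy'])/f,1.])
    if z is not None:
        o=-R.T@t; q=R.T@r; return o+q*(z-o[2])/q[2]
    return R.T@(r*d-t)
def px(n,X):
    c=camera_params(n);f=210/np.tan(np.radians(c['vfov'])/2)
    q=np.array(c['R'])@np.array(X)+np.array(c['t']);return [f*q[0]/q[2]+c['cx'],f*q[1]/q[2]+c['cy']]
E
python3 - <<'E'
from h import *
for n in('scene','top'):
    p,d=cap(n);cv2.imwrite(f'pics/{n}0.png',cv2.resize(p,(784,588),interpolation=cv2.INTER_CUBIC))
    print(camera_params(n))
s=get_state();print(s,nose_length)
E
```

```text
pics
{'vfov': 42.12355994633147, 'cx': 277.37610841768975, 'cy': 204.35394929711805, 'R': array([[-0.3147298 ,  0.94917498, -0.00346514],
       [ 0.78355323,  0.25774864, -0.56534059],
       [-0.53571401, -0.18064465, -0.8248503 ]]), 't': array([ 0.25569534, -0.3709227 ,  1.74757209])}
{'vfov': 51.91607489654372, 'cx': 280.9526461062552, 'cy': 209.758318556108, 'R': array([[-0.00726362, -0.99994498, -0.00756786],
       [-0.98640633,  0.0084073 , -0.16410932],
       [ 0.16416392,  0.00627296, -0.98641313]]), 't': array([-0.08123922,  0.55212094,  1.00193335])}
{'clock': 0.1, 'joint_pos': array([-1.05686210e+00,  3.59338012e-01,  1.11569957e-02, -3.02496822e-04,
       -1.22413102e+00, -2.88090536e-01]), 'joint_velocities': array([ 0.00128207, -0.00051191,  0.00188139,  0.00237895, -0.00087955,
        0.00165207]), 'effort': array([-2.96135586e-03, -5.84165668e+01,  2.93752956e+01,  7.01543793e+00,
        1.02065282e-02, -5.99371629e-05]), 'position': array([ 0.15104759, -0.6575291 ,  0.29130553]), 'tool_rot': array([[-9.74628546e-01, -2.23827948e-01, -4.97375624e-04],
       [-2.23828444e-01,  9.74627466e-01,  1.45975290e-03],
       [ 1.58022448e-04,  1.53404366e-03, -9.99998811e-01]]), 'ft_force': array([-0.46419078, -0.67779891, -0.8547503 ]), 'ft_torque': array([-0.03499215, -0.00808472, -0.03946959]), 'opening': 0.08740558812766269} 0.0656
```

View pics/scene0.png

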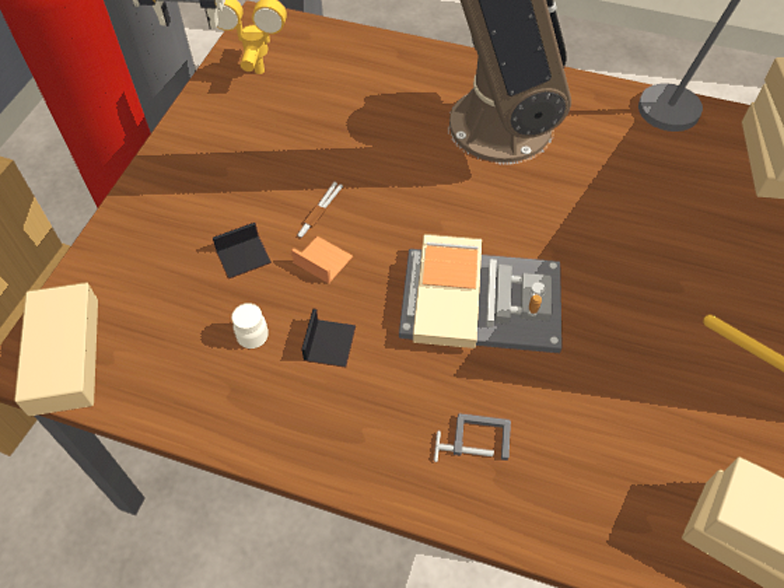

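View pics/top0.png

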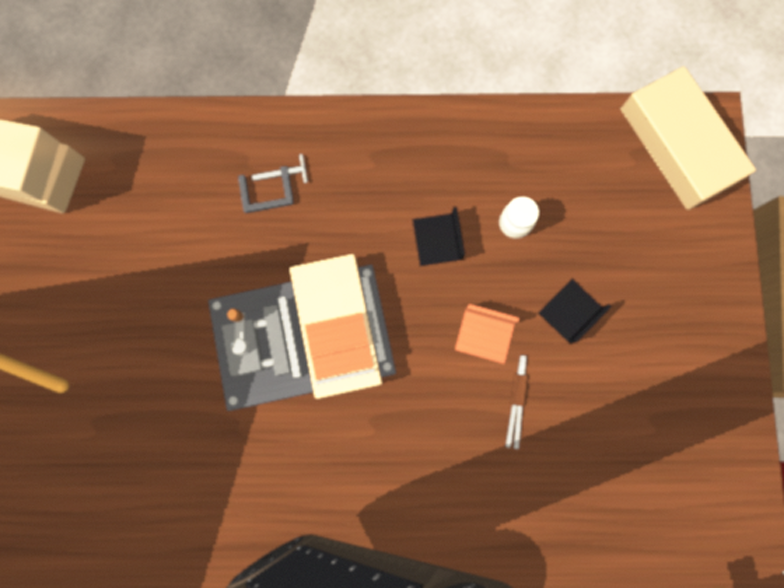

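Scene picture: vise at about (480,300), crank knob (537,302), and three L-strips: black (242,250), black (328,338), copper (323,258). In the top picture they are at (572,311), (438,238) and (487,333). Only the copper one fits; I'll confirm it in an enlarged crop.

```bash
python3 - <<'E'
from h import *
a=np.load('top.npz');p=a['p'];d=a['d']
c=p[170:300,140:380];cv2.imwrite('pics/c1.png',cv2.resize(c,None,fx=3.3,fy=3.3,interpolation=cv2.INTER_CUBIC))
# height map world
H=np.array([[w('top',u,v,d[v,u]) for u in range(560)] for v in range(420)]);np.save('W.npy',H)
hsv=cv2.cvtColor(p,cv2.COLOR_BGR2HSV)
def rep(name,m):
    P=H[m];u,v=np.argwhere(m).mean(0)[::-1]
    r=cv2.minAreaRect((P[:,:2]*1000).astype(np.float32));print(name,len(P),'px',u,v,'mean',P.mean(0).round(4),'rect',np.round(r[0],1),np.round(r[1],1),round(r[2],2))
box=lambda a,b,c,e:np.pad(np.ones((e-c,b-a),bool),((c,420-e),(a,560-b)))
z=H[...,2]
rep('wall',box(315,380,205,270)&(z>.034)&(z<.06))
rep('base',box(315,380,205,270)&(hsv[...,0]<14)&(hsv[...,1]>120)&(hsv[...,2]>180)&(z<.012))
rep('bricktop',box(195,285,175,295)&(z>.048)&(z<.07))
rep('lap',box(195,285,175,295)&(z>.0575)&(z<.07))
rep('knob',box(145,200,205,270)&(z>.085)&(z<.13))
print('bench z',np.median(z[330:350,300:330]),'brick z',np.median(z[box(215,255,195,220)]))
E
```

```text
Traceback (most recent call last):
  File "h.py", line 6, in w
    c=camera_params(n);f=210/np.tan(np.radians(c['vfov'])/2)
ValueError: time passes only in moves, steps and waits
```

View pics/c1.png

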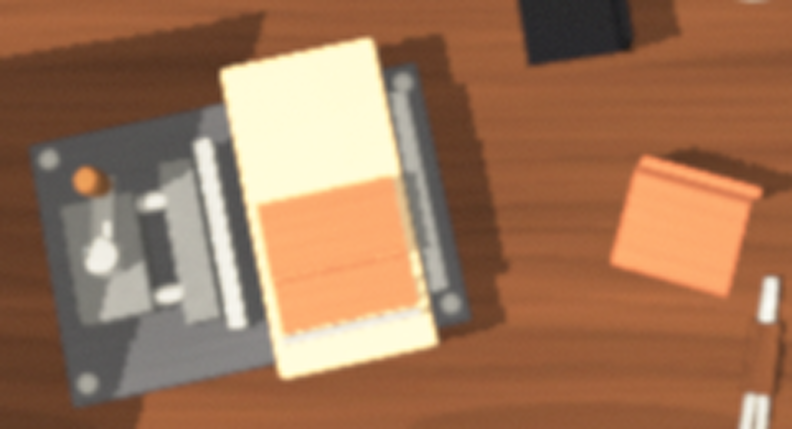

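The crop confirms the copper strip, with its wall along the upper edge from (645,160) to (760,190) and its base below. The knob is at (87,181), the crank hub at (101,256), and the sheet's front edge runs from (258,203) to (395,178).

```bash
sed -i 's/^def cap/import functools\ncamera_params=functools.cache(camera_params)\ndef cap/' h.py; cat > m.py <<'E'
from h import *
def run(n):
    a=np.load(n+'.npz');p=a['p'];d=a['d']
    c=camera_params(n);f=210/np.tan(np.radians(c['vfov'])/2);v,u=np.mgrid[:420,:560]
    r=np.stack([(u-c['cx'])/f*d,(v-c['cy'])/f*d,d],-1)
    return p,d,(r-np.array(c['t']))@np.array(c['R'])
def rep(name,m,H):
    P=H[m]
    if len(P)<3: print(name,len(P));return
    v,u=np.argwhere(m).mean(0)
    r=cv2.minAreaRect((P[:,:2]*1000).astype(np.float32));print(name,len(P),'px',u.round(1),v.round(1),'mean',P.mean(0).round(4),'rect',np.round(r[0],1),np.round(r[1],1),round(r[2],2))
E
python3 - <<'E'
from m import *
for n in('top','scene'):
    p,d,H=run(n);hsv=cv2.cvtColor(p,cv2.COLOR_BGR2HSV);z=H[...,2]
    B=lambda x0,x1,y0,y1:(H[...,0]>x0)&(H[...,0]<x1)&(H[...,1]>y0)&(H[...,1]<y1)&(d>0)
    c=w('top',347,238,z=.01);print(n,'strip about',c)
    S=B(c[0]-.09,c[0]+.09,c[1]-.07,c[1]+.07);cu=(hsv[...,0]<16)&(hsv[...,1]>90)&(hsv[...,2]>190)
    rep('wall',S&(z>.034)&(z<.06),H);rep('base',S&cu&(z<.015)&(z>-.005),H);rep('stripall',S&(z>.012),H)
    b=w('top',240,225,z=.05);V=B(b[0]-.16,b[0]+.16,b[1]-.12,b[1]+.1)
    rep('bricktop',V&(z>.048)&(z<.07),H);rep('lap',V&cu&(z>.045)&(z<.07),H)
    k=w('top',166.3,224.8,z=.1);print('knob about',k,'hub about',w('top',170.3,247.6,z=.06));K=B(k[0]-.05,k[0]+.05,k[1]-.05,k[1]+.05)
    rep('knob',K&(z>.085)&(z<.13),H)
    Z=z[B(b[0]+.03,b[0]+.1,b[1]-.03,b[1]+.03)];print('brick z',np.median(Z),'bench',np.median(z[B(.25,.3,-.1,0)]))
t=lambda u,v,zz:w('top',140+u/3.3,170+v/3.3,z=zz).round(4)
print('edge corners',t(258,203,.062),t(395,178,.062));print('brick',[t(*q,.052) for q in((221,70),(374,39),(438,345),(283,379))])
print('wall ends',t(642,158,.042),t(762,188,.042),'front edge',t(611,263,.003),t(727,297,.003))
E
```

```text
top strip about [ 0.48491987 -0.24869873  0.01      ]
wall 137 px 351.5 223.0 mean [ 0.5182 -0.2561  0.0412] rect [ 518.3 -256.3] [88.8  8.5] 73.67
base 1151 px 345.9 240.3 mean [ 0.4799 -0.2467  0.003 ] rect [ 485.3 -249.4] [96.8 88.2] 72.57
stripall 196 px 351.3 224.4 mean [ 0.5156 -0.2564  0.0355] rect [ 480.4 -282.5] [164.8  60. ] 34.67
bricktop 4607 px 238.4 232.7 mean [0.4961 0.0164 0.0549] rect [495.9  33.6] [231.5 180.1] 10.4
lap 1638 px 242.2 246.6 mean [0.4617 0.0065 0.0592] rect [514.1  17.1] [201.4  98.6] 11.28
knob about [0.50967184 0.17693134 0.1       ] hub about [0.46058604 0.17648181 0.06      ]
knob 69 px 166.6 224.0 mean [0.5115 0.1765 0.0996] rect [512.9 178.1] [18.9 17.7] 40.44
brick z 0.05215275665152327 bench 0.0018993728505391
scene strip about [ 0.48491987 -0.24869873  0.01      ]
wall 105 px 221.8 185.9 mean [ 0.5222 -0.2554  0.04  ] rect [ 521.3 -256.6] [89.8 12.5] 74.9
base 517 px 233.6 182.1 mean [ 0.4743 -0.242   0.002 ] rect [ 472.9 -248.8] [117.2  75.6] 62.86
stripall 227 px 221.8 187.9 mean [ 0.5224 -0.2559  0.0312] rect [ 484.1 -283.9] [166.7  59.4] 35.96
bricktop 2977 px 320.5 205.0 mean [0.5069 0.0179 0.054 ] rect [497.6  33.7] [234.4 180.6] 11.98
lap 1028 px 321.3 190.3 mean [0.465  0.0079 0.0584] rect [461.4   7. ] [105.9  99.1] 11.67
knob about [0.50967184 0.17693134 0.1       ] hub about [0.46058604 0.17648181 0.06      ]
knob 60 px 382.4 214.5 mean [0.5171 0.1781 0.0973] rect [514.7 177.6] [18.4 17.5] 63.46
brick z 0.05028672388673711 bench -0.0012263457224042935
edge corners [0.4977 0.0635 0.062 ] [ 0.515  -0.0349  0.062 ]
brick [array([0.5976, 0.094 , 0.052 ]), array([ 0.62  , -0.0188,  0.052 ]), array([ 0.3959, -0.0652,  0.052 ]), array([0.3728, 0.0452, 0.052 ])]
wall ends [ 0.5309 -0.2154  0.042 ] [ 0.508  -0.3026  0.042 ] front edge [ 0.4569 -0.1945  0.003 ] [ 0.4307 -0.2809  0.003 ]
```

```bash
cat > go.py <<'E'
import sys
from h import *
# go.py X Y Z [yaw of tool y-axis line, deg]: deltas in tool axes
s=get_state();R=np.array(s['tool_rot']);a=[float(q) for q in sys.argv[1:]]
d=np.array(a[:3])-s['position']
yy=np.degrees(np.arctan2(R[1,1],R[0,1]))
o=''
if len(a)>3:
    t=-((a[3]-yy+90)%180-90); o=f'turn {t:.1f}'
print('t',round(s['clock'],2),'pos',s['position'].round(4),'yyaw',yy.round(1),'F',np.round(s['ft_force'],1),'T',np.round(s['ft_torque'],2),'op',round(s['opening'],4),'j',s['joint_pos'].round(2),'\ntool delta mm',(R.T@d*1000).round(1),o)
E
python3 -m inch '[[[-0.048,0.031,0,0],[-0.048,0.031,0,0],[-0.048,0.031,0,0],[-0.048,0.031,0,0],[-0.048,0.031,0,0]]]' 0
python3 -m inch '[[[-0.048,0.031,0,0],[-0.048,0.031,0,0],[-0.048,0.031,0,0],[-0.048,0.031,0,0],[-0.048,0.031,0,0]]]'
python3 go.py .5137 .178 .136 101.5
```

```text
clock: 0.72
position: [0.3512, -0.4515, 0.292]
tool_rot: [[-0.975, -0.224, -0.0], [-0.224, 0.975, 0.0], [0.0, 0.0, -1.0]]
ft_force: [0.9, -1.4, 0.4]
opening: 0.0879
clock: 1.35
position: [0.5505, -0.2466, 0.292]
tool_rot: [[-0.975, -0.224, -0.0], [-0.224, 0.975, 0.0], [0.0, 0.0, -1.0]]
ft_force: [1.4, -0.2, -0.3]
opening: 0.0871
t 1.35 pos [ 0.5505 -0.2466  0.292 ] yyaw 102.9 F [ 1.4 -0.2 -0.3] T [-0.12 -0.1  -0.02] op 0.0871 j [-0.1   0.24 -0.15 -0.   -1.18 -1.25] 
tool delta mm [-59.3 422.  156. ] turn 1.4
```

```bash

python3 -m inch '[[[-0.0075,0.053,0,0],[-0.0075,0.053,0,0],[-0.0075,0.053,0,0],[-0.0075,0.053,0,0],[-0.0075,0.053,0,0]]]'>/dev/null
python3 -m inch '[[[-0.0075,0.053,0,0],[-0.0075,0.053,0,0],[-0.0075,0.053,0,0],[0,0,0.02,0],[0,0,0.02,0]]]'
python3 go.py .5137 .178 .136
```

```text
clock: 2.6
position: [0.5126, 0.1794, 0.2514]
tool_rot: [[-0.974, -0.225, -0.0], [-0.225, 0.974, 0.0], [0.0, 0.0, -1.0]]
ft_force: [0.9, -0.0, -0.1]
opening: 0.0878
t 2.6 pos [0.5126 0.1794 0.2514] yyaw 103.0 F [ 0.9 -0.  -0.1] T [-0.07 -0.02 -0.01] op 0.0878 j [ 0.7   0.17 -0.34 -0.   -1.06 -2.04] 
tool delta mm [ -0.8  -1.6 115.4]
```

```bash

python3 -m inch '[[[-0.001,-0.0015,0.03,0],[0,0,0.03,0],[0,0,0.025,0],[0,0,0.02,0],[0,0,0.01,0]]]'
python3 -m inch '[[[0,0,0,0],[0,0,0,0],[0,0,0,0],[0,0,0,0]]]' 1
python3 - <<'E'
from h import *
p,d=cap('top');cv2.imwrite('pics/k.png',cv2.resize(p[180:300,130:290],None,fx=4,fy=4,interpolation=cv2.INTER_CUBIC))
E
python3 go.py .5137 .178 .136
```

```text
clock: 3.22
position: [0.5138, 0.1768, 0.1359]
tool_rot: [[-0.975, -0.224, -0.002], [-0.224, 0.975, -0.001], [0.002, -0.001, -1.0]]
ft_force: [0.3, -0.3, 0.5]
opening: 0.0874
clock: 3.72
position: [0.5146, 0.1773, 0.1377]
tool_rot: [[-0.975, -0.224, 0.001], [-0.224, 0.975, 0.001], [-0.001, 0.0, -1.0]]
ft_force: [-0.1, -0.8, 0.5]
opening: 0.0532
t 3.77 pos [0.5145 0.1773 0.1376] yyaw 102.9 F [-0.  -0.5 -0.4] T [ 0.01  0.05 -0.04] op 0.049 j [ 0.69  0.3  -0.47  0.   -0.8  -2.04] 
tool delta mm [0.6 0.9 1.6]
```

```bash

python3 -m inch '[[[0,0,0,0],[0,0,0,0],[0,0,0,0],[0,0,0,0],[0,0,0,0]]]' 
python3 go.py .5137 .178 .136
```

```text
clock: 4.4
position: [0.5144, 0.1774, 0.1372]
tool_rot: [[-0.975, -0.224, 0.0], [-0.224, 0.975, 0.0], [-0.0, 0.0, -1.0]]
ft_force: [-0.7, 1.7, 0.3]
opening: 0.0194
t 4.4 pos [0.5144 0.1774 0.1372] yyaw 102.9 F [-0.7  1.7  0.3] T [ 0.72  0.28 -0.01] op 0.0194 j [ 0.69  0.3  -0.47 -0.   -0.8  -2.04] 
tool delta mm [0.5 0.8 1.2]
```

```bash
cat > arc.py <<'E'
import sys
from h import *
# arc.py cx cy step_deg n [start from current state]
s=get_state();R=np.array(s['tool_rot']);cx,cy,st,n=map(float,sys.argv[1:5])
p=s['position'][:2];r=p-[cx,cy];a0=np.degrees(np.arctan2(r[1],r[0]));print('F',np.round(s['ft_force'],1),'r',np.hypot(*r).round(4),'ang',a0.round(1),'crank',round(np.radians((11.5-a0)%360),2))
q=p
for i in range(1,int(n)+1):
    a=np.radians(a0-st*i);t=np.array([cx,cy])+.05*np.array([np.cos(a),np.sin(a)])
    d=R.T@np.r_[t-q,0];q=t;print((d*1000).round(1)[:2])
E
python3 arc.py .4637 .1755 15 20
```

```text
F [-0.7  1.7  0.3] r 0.0507 ang 2.1 crank 0.16
[  4.8 -12.3]
[  7.2 -10.9]
[ 9.8 -8.7]
[11.7 -5.9]
[12.8 -2.6]
[13.   0.8]
[12.4  4.1]
[10.9  7.2]
[8.7 9.8]
[ 5.9 11.7]
[ 2.6 12.8]
[-0.8 13. ]
[-4.1 12.4]
[-7.2 10.9]
[-9.8  8.7]
[-11.7   5.9]
[-12.8   2.6]
[-13.   -0.8]
[-12.4  -4.1]
[-10.9  -7.2]
```

```bash

python3 -m inch '[[[0.0045,-0.0125,0,0],[0.007,-0.011,0,0],[0.0098,-0.0087,0,0],[0.0117,-0.0059,0,0],[0.0128,-0.0026,0,0]]]' 
python3 arc.py .4637 .1755 15 15
```

```text
clock: 5.03
position: [0.479, 0.1288, 0.1372]
tool_rot: [[-0.975, -0.223, 0.002], [-0.223, 0.975, 0.004], [-0.003, 0.004, -1.0]]
ft_force: [-2.9, 19.3, -5.9]
opening: 0.0193
F [-2.9 19.3 -5.9] r 0.0492 ang -71.9 crank 1.46
[13.  -0.3]
[12.5  3.9]
[11.  7.]
[8.9 9.6]
[ 6.1 11.6]
[ 2.9 12.7]
[-0.5 13. ]
[-3.9 12.5]
[-7. 11.]
[-9.6  8.9]
[-11.6   6.1]
[-12.7   2.9]
[-13.   -0.5]
[-12.5  -3.9]
[-11.  -7.]
```

```bash

python3 -m inch '[[[0.0125,0.0028,0,0],[0.0123,0.0045,0,0],[0.0109,0.0074,0,0],[0.0087,0.0098,0,0],[0.0059,0.0117,0,0]]]' 
python3 arc.py .4632 .1773 15 11
```

```text
clock: 5.65
position: [0.4213, 0.1517, 0.1373]
tool_rot: [[-0.975, -0.224, 0.0], [-0.224, 0.975, -0.0], [-0.0, -0.0, -1.0]]
ft_force: [9.0, 1.1, -8.4]
opening: 0.0191
F [ 9.   1.1 -8.4] r 0.0491 ang -148.6 crank 2.79
[ 3.3 12.5]
[-0.9 13. ]
[-4.3 12.3]
[-7.3 10.8]
[-9.9  8.6]
[-11.7   5.7]
[-12.8   2.5]
[-13.   -0.9]
[-12.3  -4.3]
[-10.8  -7.3]
[-8.6 -9.9]
```

```bash

python3 -m inch '[[[0.0022,0.0127,0,0],[-0.0011,0.013,0,0],[-0.0043,0.0123,0,0],[-0.0073,0.0108,0,0],[-0.0098,0.0086,0,0]]]' 
python3 arc.py .4635 .1773 12 6
```

```text
clock: 6.28
position: [0.4284, 0.2124, 0.1371]
tool_rot: [[-0.975, -0.224, -0.001], [-0.224, 0.975, -0.0], [0.001, -0.0, -1.0]]
ft_force: [0.4, -4.0, 2.4]
opening: 0.0192
F [ 0.4 -4.   2.4] r 0.0496 ang 135.0 crank 4.13
[-9.2  4.9]
[-10.1   2.5]
[-10.4   0.4]
[-10.3  -1.8]
[-9.7 -3.9]
[-8.7 -5.8]
```

```bash

python3 -m inch '[[[-0.009,0.0048,0,0],[-0.01,0.0025,0,0],[-0.0104,0.0004,0,0],[-0.0103,-0.0018,0,0]]]' 
python3 arc.py .4635 .1773 4 6
```

```text
clock: 6.78
position: [0.467, 0.2273, 0.1372]
tool_rot: [[-0.975, -0.224, 0.001], [-0.224, 0.975, 0.001], [-0.001, 0.001, -1.0]]
ft_force: [-3.4, 2.1, 2.1]
opening: 0.0192
F [-3.4  2.1  2.1] r 0.0501 ang 86.0 crank 4.98
[-3.3 -1.3]
[-3.2 -1.4]
[-3.1 -1.6]
[-3.  -1.8]
[-2.9 -2. ]
[-2.7 -2.2]
```

```bash

python3 -m inch '[[[-0.0033,-0.0012,0,0],[-0.0032,-0.0014,0,0],[-0.0031,-0.0016,0,0],[-0.003,-0.0018,0,0]]]' 
python3 arc.py .4635 .1773 4 3
```

```text
clock: 7.28
position: [0.4791, 0.2248, 0.1371]
tool_rot: [[-0.975, -0.223, -0.001], [-0.223, 0.975, 0.003], [0.0, 0.003, -1.0]]
ft_force: [-23.1, 19.0, 10.9]
opening: 0.0194
F [-23.1  19.   10.9] r 0.05 ang 71.9 crank 5.23
[-2.9 -1.9]
[-2.8 -2.1]
[-2.6 -2.3]
```

```bash

python3 -m inch '[[[0,0,0,0],[0,0,0,0],[0,0,0,0],[0,0,0,0]]]' 0.6
python3 go.py .4635 .1773 .137
python3 -m inch '[[[0,0,-0.02,0],[0,0,-0.03,0],[0,0,-0.05,0],[0,0,-0.05,0]]]' 0.6
```

```text
clock: 7.78
position: [0.4797, 0.2231, 0.1371]
tool_rot: [[-0.975, -0.224, -0.0], [-0.224, 0.975, -0.0], [0.0, -0.0, -1.0]]
ft_force: [0.5, 0.0, -0.2]
opening: 0.035
t 7.78 pos [0.4797 0.2231 0.1371] yyaw 102.9 F [ 0.5  0.  -0.2] T [0.   0.02 0.04] op 0.035 j [ 0.81  0.28 -0.51  0.   -0.79 -2.15] 
tool delta mm [ 26.  -41.    0.1] 
clock: 8.28
position: [0.4795, 0.223, 0.2885]
tool_rot: [[-0.975, -0.224, -0.0], [-0.224, 0.975, -0.001], [0.0, -0.0, -1.0]]
ft_force: [0.3, 1.1, 0.3]
opening: 0.0351
```

```bash
python3 go.py .519 -.256 .16 -15.5
```

```text
t 8.28 pos [0.4795 0.223  0.2885] yyaw 102.9 F [0.3 1.1 0.3] T [ 0.14 -0.11 -0.01] op 0.0351 j [ 0.81  0.12 -0.31  0.   -1.14 -2.15] 
tool delta mm [  68.6 -475.6  128.8] turn -61.6
```

```bash

python3 -m inch '[[[0.0085,-0.0595,0,0],[0.0085,-0.0595,0,0],[0.0085,-0.0595,0,0],[0.0085,-0.0595,0,0],[0.0085,-0.0595,0,0]]]' 0 >/dev/null
python3 -m inch '[[[0.0085,-0.0595,0,0],[0.0085,-0.0595,0,0],[0.0085,-0.0595,0,0],[0,0,0,-10.3],[0,0,0,-10.3]]]' >/dev/null
python3 -m inch '[[[0,0,0.02,-10.3],[0,0,0.02,-10.3],[0,0,0.02,-10.2],[0,0,0.02,-10.2],[0,0,0,0]]]'
python3 - <<'E'
from h import *
print('jar top',w('top',519/1.4,215/1.4,z=.07),'black2',w('top',572/1.4,311/1.4,z=.02),'black1',w('top',438/1.4,238/1.4,z=.02))
E
python3 go.py .5195 -.2565 .076 -15.5
```

```text
clock: 10.15
position: [0.5189, -0.2557, 0.2057]
tool_rot: [[-0.268, -0.963, -0.003], [-0.963, 0.268, 0.001], [0.0, 0.003, -1.0]]
ft_force: [0.0, 0.2, 1.2]
opening: 0.0876
jar top [ 0.68323977 -0.30381304  0.07      ] black2 [ 0.52198087 -0.40039626  0.02      ] black1 [ 0.65673347 -0.16671213  0.02      ]
t 10.15 pos [ 0.5189 -0.2557  0.2057] yyaw 164.4 F [0.  0.2 1.2] T [ 0.01  0.09 -0.07] op 0.0876 j [-0.12  0.27 -0.32 -0.   -0.98 -0.15] 
tool delta mm [  0.6  -1.2 129.7] turn -0.1
```

```bash

python3 -m inch '[[[0.0005,-0.001,0.04,0],[0,0,0.03,0],[0,0,0.03,0],[0,0,0.02,0],[0,0,0.01,0]]]'
python3 -m inch '[[[0,0,0,0],[0,0,0,0],[0,0,0,0],[0,0,0,0],[0,0,0,0]]]' 1
python3 -m inch '[[[0,0,0,0],[0,0,0,0],[0,0,0,0],[0,0,0,0],[0,0,0,0]]]' 1
python3 go.py .5195 -.2565 .076 -15.5
```

```text
clock: 10.78
position: [0.5209, -0.2566, 0.0769]
tool_rot: [[-0.27, -0.963, -0.0], [-0.963, 0.27, -0.0], [0.0, 0.0, -1.0]]
ft_force: [0.6, -0.4, 0.5]
opening: 0.0876
clock: 11.4
position: [0.5209, -0.2565, 0.0774]
tool_rot: [[-0.267, -0.964, 0.0], [-0.964, 0.267, -0.0], [-0.0, -0.0, -1.0]]
ft_force: [-0.6, -0.7, 0.1]
opening: 0.0432
clock: 12.02
position: [0.5206, -0.2565, 0.0771]
tool_rot: [[-0.267, -0.964, -0.0], [-0.964, 0.267, 0.0], [-0.0, 0.0, -1.0]]
ft_force: [-0.4, 0.3, 1.1]
opening: 0.0077
t 12.03 pos [ 0.5206 -0.2565  0.0771] yyaw 164.5 F [-0.4  0.3  1.1] T [0.16 0.46 0.  ] op 0.0077 j [-0.12  0.43 -0.45 -0.   -0.7  -0.15] 
tool delta mm [0.3 1.  1.1] turn 0.0
```

```bash

python3 -m inch '[[[0,0,-0.02,0],[0,0,-0.05,0],[0,0,-0.05,0],[0,0,-0.05,0],[0,0,0,0]]]'
python3 - <<'E'
from m import *
for n in('top','scene'): cap(n)
p,d,H=run('top');cv2.imwrite('pics/t2.png',cv2.resize(p[165:305,140:300],None,fx=4.5,fy=4.2,interpolation=cv2.INTER_CUBIC)[:, :])
p,d,H=run('scene');cv2.imwrite('pics/s2.png',cv2.resize(p[90:270,170:410],None,fx=3.3,fy=3.3,interpolation=cv2.INTER_CUBIC))
E
```

```text
clock: 12.65
position: [0.5227, -0.257, 0.2516]
tool_rot: [[-0.266, -0.964, 0.008], [-0.964, 0.266, -0.002], [-0.0, -0.008, -1.0]]
ft_force: [-0.4, 0.2, -3.4]
opening: 0.0078
```

View pics/t2.png

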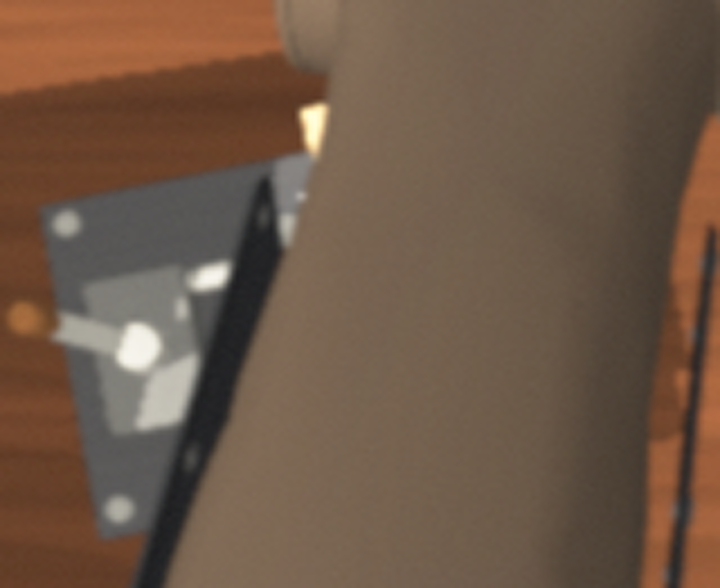

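View pics/s2.png

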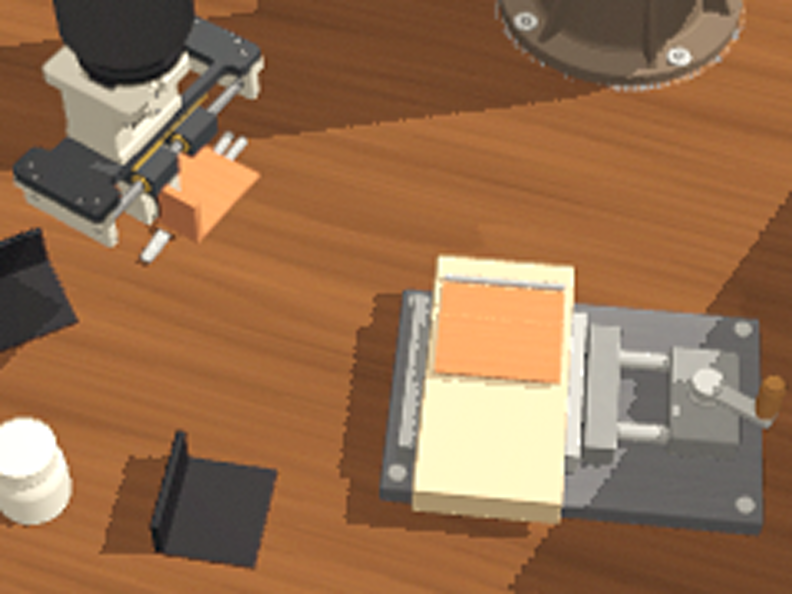

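The top view is mostly hidden by the arm; it shows the crank pointing away from the slab (knob at (25,320)). The scene crop shows the pad closed on the slab (575,380), the sheet's front edge from (432,374) to (560,383), and the copper strip held by its wall at (190,190).

```bash
python3 - <<'E'
from m import *
p,d,H=run('scene');hsv=cv2.cvtColor(p,cv2.COLOR_BGR2HSV);z=H[...,2]
t=lambda u,v,zz:w('scene',170+u/3.3,90+v/3.3,z=zz).round(4)
e=t(432,374,.062),t(560,383,.062);print('edge',e,'mid',(e[0]+e[1])/2)
print('brick',[t(*q,.052) for q in((438,256),(575,267),(561,506),(414,494))])
cu=(hsv[...,0]<16)&(hsv[...,1]>90)&(hsv[...,2]>170)
B=lambda x0,x1,y0,y1:(H[...,0]>x0)&(H[...,0]<x1)&(H[...,1]>y0)&(H[...,1]<y1)&(d>0)
m=B(.35,.6,-.08,.1)&cu&(z>.05)&(z<.075);rep('lap',m,H)
L=H[m];ed=[]
f=cv2.minAreaRect((L[:,:2]*1000).astype(np.float32));print(cv2.boxPoints(f))
s=get_state();R=np.array(s['tool_rot'])
m=B(.38,.6,-.35,-.15)&cu&(z>.12)&(z<.24)
P=(H[m]-s['position'])@R
print('tool-frame strip pts',len(P),'min',P.min(0).round(4),'max',P.max(0).round(4))
b=P[P[:,2]>.065];print('base x range',np.percentile(b[:,0],[1,50,99]).round(4),'y',np.percentile(b[:,1],[1,99]).round(4),'z',np.percentile(b[:,2],[5,50,95]).round(4))
r=cv2.minAreaRect((b[:,:2]*1000).astype(np.float32));print(r,cv2.boxPoints(r).round(1).tolist())
E
```

```text
edge (array([ 0.5248, -0.0306,  0.062 ]), array([0.5015, 0.0676, 0.062 ])) mid [0.51315 0.0185  0.062  ]
brick [array([ 0.4023, -0.0623,  0.052 ]), array([0.3779, 0.049 , 0.052 ]), array([0.6037, 0.096 , 0.052 ]), array([ 0.6285, -0.0129,  0.052 ])]
lap 1012 px 321.0 190.7 mean [0.4667 0.0076 0.0588] rect [464.1   6.8] [101.3 100. ] 11.74
[[404.31265   45.48613 ]
 [424.66245  -52.41091 ]
 [523.8795   -31.786743]
 [503.52975   66.1103  ]]
tool-frame strip pts 393 min [-0.0454 -0.0062  0.031 ] max [0.0196 0.0758 0.0792]
base x range [-0.0447 -0.0226  0.015 ] y [-0.0001  0.074 ] z [0.0702 0.0736 0.0771]
((-12.903898239135742, 34.49994659423828), (82.17236328125, 64.40840148925781), 89.3075942993164) [[-45.599998474121094, -6.199999809265137], [18.799999237060547, -7.0], [19.799999237060547, 75.19999694824219], [-44.599998474121094, 76.0]]
```

```bash

python3 -m inch '[[[0,0,0,-9],[0,0,0,-9],[0,0,0,-9],[0,0,0,0]]]'
python3 go.py .598 .0354 .16 12
```

```text
clock: 13.25
position: [0.52, -0.2563, 0.2451]
tool_rot: [[0.199, -0.98, -0.003], [-0.98, -0.199, 0.001], [-0.002, 0.003, -1.0]]
ft_force: [0.6, -0.3, -2.0]
opening: 0.0081
t 13.25 pos [ 0.52   -0.2563  0.2451] yyaw -168.5 F [ 0.6 -0.3 -2. ] T [0.02 0.09 0.04] op 0.0081 j [-0.12  0.24 -0.27 -0.   -1.07  0.32] 
tool delta mm [-270.2 -134.7   85.1] turn -0.5
```

```bash

python3 -m inch '[[[-0.045,-0.0225,0,-0.5],[-0.045,-0.0225,0,0],[-0.045,-0.0225,0,0],[-0.045,-0.0225,0,0],[-0.045,-0.0225,0,0]]]' >/dev/null
python3 -m inch '[[[-0.045,-0.0225,0,0],[0,0,0.03,0],[0,0,0.03,0],[0,0,0.02,0],[0,0,0,0]]]'
python3 go.py .598 .0354 .16 12
python3 - <<'E'
from m import *
for n in('top','scene'): cap(n)
p,d,H=run('scene');cv2.imwrite('pics/s3.png',cv2.resize(p[150:250,275:375],None,fx=6,fy=6,interpolation=cv2.INTER_CUBIC))
E
```

```text
clock: 14.5
position: [0.5954, 0.0352, 0.1645]
tool_rot: [[0.205, -0.979, -0.005], [-0.979, -0.205, -0.002], [0.001, 0.005, -1.0]]
ft_force: [0.5, -1.0, -2.1]
opening: 0.0078
t 14.5 pos [0.5954 0.0352 0.1645] yyaw -168.2 F [ 0.5 -1.  -2.1] T [-0.    0.1   0.01] op 0.0078 j [ 0.39  0.34 -0.33 -0.   -0.91 -0.18] 
tool delta mm [ 0.3 -2.6  4.5] turn -0.2
```

View pics/s3.png

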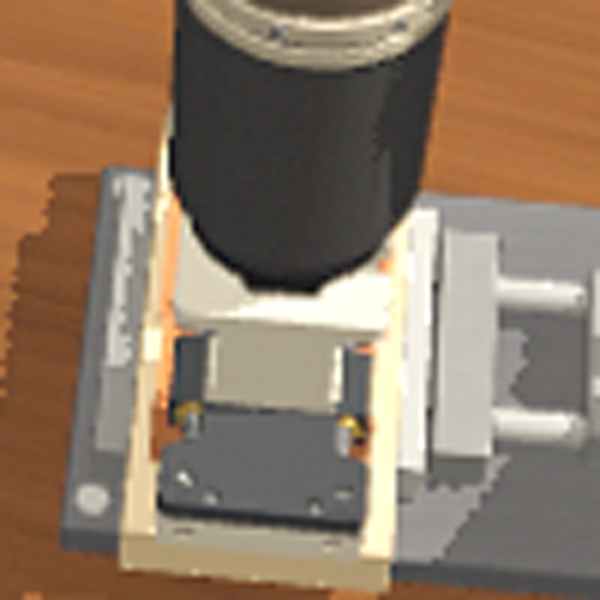

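The scene crop shows the gripper over the slab's front half; the body hides the strip's front edge, but the sheet's sides are visible at (170,250) and (385,260), so the strip looks centred. I'll touch down in front of the lip by force.

```bash

python3 -m inch '[[[0,-0.003,0.01,-0.2],[0,0,0.01,0],[0,0,0.008,0],[0,0,0.003,0],[0,0,0,0]]]'
python3 -m inch '[[[0,0,0,0],[0,0,0.001,0],[0,0,0,0]]]'
python3 go.py .5565 .0266 .129 12
```

```text
clock: 15.22
position: [0.5998, 0.0362, 0.1359]
tool_rot: [[0.212, -0.977, -0.0], [-0.977, -0.212, -0.0], [0.0, 0.0, -1.0]]
ft_force: [0.5, 0.4, -2.4]
opening: 0.0079
clock: 15.6
position: [0.5999, 0.0363, 0.1353]
tool_rot: [[0.212, -0.977, 0.0], [-0.977, -0.212, 0.0], [-0.0, -0.0, -1.0]]
ft_force: [0.6, -1.2, -1.8]
opening: 0.0078
t 15.6 pos [0.5999 0.0363 0.1353] yyaw -167.8 F [ 0.6 -1.2 -1.8] T [-0.01  0.09  0.03] op 0.0078 j [ 0.39  0.38 -0.35 -0.   -0.84 -0.17] 
tool delta mm [ 0.2 44.5  6.3] turn 0.2
```

```bash

python3 -m inch '[[[0,0,0.002,0],[0,0,0.002,0],[0,0,0,0]]]'
python3 -m inch '[[[0,0,0.001,0],[0,0,0,0],[0,0,0,0]]]'
python3 -m inch '[[[0,0,0.001,0],[0,0,0,0],[0,0,0,0]]]'
```

```text
clock: 15.98
position: [0.5997, 0.0362, 0.1309]
tool_rot: [[0.212, -0.977, -0.0], [-0.977, -0.212, -0.0], [0.0, 0.0, -1.0]]
ft_force: [0.0, -1.9, -2.2]
opening: 0.0082
clock: 16.35
position: [0.5999, 0.0362, 0.1302]
tool_rot: [[0.212, -0.977, 0.0], [-0.977, -0.212, 0.0], [-0.0, -0.0, -1.0]]
ft_force: [0.5, 0.5, -1.9]
opening: 0.0079
clock: 16.73
position: [0.5998, 0.0362, 0.1291]
tool_rot: [[0.212, -0.977, -0.0], [-0.977, -0.212, -0.0], [-0.0, 0.0, -1.0]]
ft_force: [-0.3, 0.4, -1.5]
opening: 0.0076
```

```bash

python3 -m inch '[[[0,0,0.0005,0],[0,0,0,0],[0,0,0,0]]]'
python3 -m inch '[[[0,0,0.0005,0],[0,0,0,0],[0,0,0,0]]]'
```

```text
clock: 17.1
position: [0.5998, 0.0362, 0.1291]
tool_rot: [[0.212, -0.977, 0.0], [-0.977, -0.212, 0.0], [0.0, -0.0, -1.0]]
ft_force: [-1.9, 0.7, 5.9]
opening: 0.0077
clock: 17.48
position: [0.5999, 0.0362, 0.1291]
tool_rot: [[0.212, -0.977, 0.0], [-0.977, -0.212, -0.0], [0.0, -0.0, -1.0]]
ft_force: [-4.6, 1.0, 9.9]
opening: 0.0078
```

```bash

python3 -m inch '[[[0,0,-0.0015,0],[0,0.005,0,0],[0,0.005,0,0],[0,0.005,0,0],[0,0.005,0,0]]]'
python3 -m inch '[[[0,0,0,0],[0,0.005,0,0],[0,0.005,0,0],[0,0,0,0]]]'
python3 go.py .5565 .0266 .129 12
```

```text
clock: 18.1
position: [0.5799, 0.0319, 0.1296]
tool_rot: [[0.212, -0.977, -0.0], [-0.977, -0.212, -0.0], [0.0, 0.0, -1.0]]
ft_force: [-0.4, 0.8, -1.5]
opening: 0.0084
clock: 18.6
position: [0.5701, 0.0297, 0.1297]
tool_rot: [[0.212, -0.977, -0.0], [-0.977, -0.212, -0.0], [-0.0, 0.0, -1.0]]
ft_force: [0.3, -0.1, -2.7]
opening: 0.0081
t 18.6 pos [0.5701 0.0297 0.1297] yyaw -167.8 F [ 0.3 -0.1 -2.7] T [0.08 0.1  0.01] op 0.0081 j [ 0.39  0.35 -0.42 -0.   -0.8  -0.18] 
tool delta mm [ 0.2 14.   0.7] turn 0.2
```

```bash

python3 -m inch '[[[0,0.005,0,0],[0,0.005,0,0],[0,0.004,0,0],[0,0,0,0]]]'
python3 -m inch '[[[0,0,0.001,0],[0,0,0,0],[0,0,0,0]]]'
python3 - <<'E'
from m import *
for n in('top','scene'): cap(n)
p,d,H=run('scene');q,_,_=run('top')
a=cv2.resize(p[150:250,275:375],(400,400),interpolation=cv2.INTER_CUBIC);b=cv2.resize(q[165:305,140:280],(400,400),interpolation=cv2.INTER_CUBIC)
cv2.imwrite('pics/s4.png',np.hstack([a,b]))
hsv=cv2.cvtColor(p,cv2.COLOR_BGR2HSV);cu=(hsv[...,0]<16)&(hsv[...,1]>90)&(hsv[...,2]>120)
z=H[...,2];m=cu&(d>0)&(H[...,0]>.38)&(H[...,0]<.62)&(H[...,1]>-.08)&(H[...,1]<.1)&(z>.045)&(z<.1)
xs=np.array([.978,.208]);ys=np.array([-.208,.978]);D=H[m][:,:2]-[.5115,.017]
S=np.c_[D@xs,D@ys,H[m][:,2]]*1000
for lo in range(-110,70,10):
    k=(S[:,0]>=lo)&(S[:,0]<lo+10)
    if k.sum(): print(lo,k.sum(),'z',np.median(S[k,2]).round(1),'y',np.percentile(S[k,1],[2,98]).round(1))
E
python3 go.py .5565 .0266 .129 12
```

```text
clock: 19.1
position: [0.5565, 0.0268, 0.1298]
tool_rot: [[0.212, -0.977, 0.0], [-0.977, -0.212, 0.0], [-0.0, -0.0, -1.0]]
ft_force: [0.2, -0.1, -2.6]
opening: 0.0076
clock: 19.48
position: [0.5571, 0.027, 0.1291]
tool_rot: [[0.212, -0.977, 0.0], [-0.977, -0.212, 0.0], [0.0, -0.0, -1.0]]
ft_force: [-3.0, 1.4, 5.2]
opening: 0.0075
-100 1 z 52.9 y [-48.7 -48.7]
-90 3 z 54.9 y [-48.3 -45.5]
-80 9 z 52.3 y [-49.6 -44.4]
-70 3 z 54.8 y [-49.2 -44.1]
-60 9 z 60.7 y [-48.8  46.8]
-50 7 z 60.6 y [-49.5 -44.9]
-40 8 z 61.4 y [-47.4 -44.1]
-30 9 z 59.9 y [-49.  34.]
-20 19 z 59.9 y [-47.9  49.3]
-10 21 z 61.2 y [-47.2  48.5]
0 12 z 53.0 y [-46.2 -40.8]
10 2 z 55.6 y [-45.  -42.6]
20 1 z 60.3 y [-42.1 -42.1]
30 1 z 86.0 y [-44.1 -44.1]
40 19 z 78.8 y [-45.9  42.6]
50 24 z 75.8 y [-45.8  40.8]
t 19.57 pos [0.557  0.0269 0.1291] yyaw -167.8 F [-2.3  0.3  5.8] T [ 0.29  1.13 -0.03] op 0.0078 j [ 0.4   0.33 -0.45  0.   -0.79 -0.19] 
tool delta mm [0.2 0.6 0.1] turn 0.2
```

View pics/s4.png

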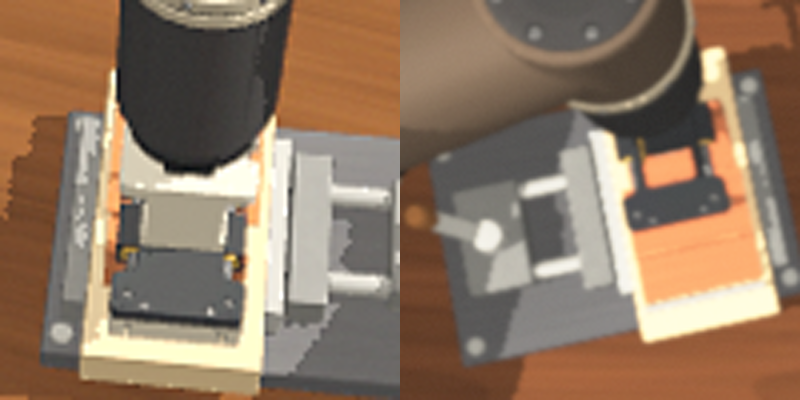

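```bash
python3 - <<'E'
from m import *
xs=np.array([.978,.208]);ys=np.array([-.208,.978])
for n in('scene','top'):
    p,d,H=run(n);hsv=cv2.cvtColor(p,cv2.COLOR_BGR2HSV);cu=(hsv[...,0]<16)&(hsv[...,1]>90)&(hsv[...,2]>100)
    z=H[...,2];D=H[...,:2]-[.5115,.017];a=D@xs*1000;b=D@ys*1000
    m=cu&(d>0)&(a>-25)&(a<62)&(abs(b)<55)&(z>.045)&(z<.1)
    o=np.argsort(a[m]);print(n);print(np.c_[a[m],b[m],z[m]*1000][o].round(0).astype(int)[::2 if n=='scene' else 12].tolist())
E
```

```text
scene
[[-24, -46, 62], [-22, 49, 61], [-19, -46, 60], [-19, -43, 65], [-18, -43, 62], [-17, 49, 59], [-16, 47, 60], [-13, -45, 59], [-13, -42, 60], [-11, 49, 63], [-11, -40, 59], [-10, -45, 59], [-9, 47, 61], [-9, -42, 62], [-7, 44, 63], [-6, 49, 61], [-5, -44, 62], [-4, -47, 62], [-4, -42, 59], [-4, -47, 49], [-3, 47, 60], [-2, -47, 61], [0, -41, 56], [2, -41, 54], [3, -44, 59], [4, -46, 52], [8, -46, 53], [9, -43, 55], [16, -43, 55], [22, -42, 60], [46, 42, 91], [46, -45, 59], [47, -43, 69], [48, -43, 62], [49, -41, 77], [49, -38, 73], [49, 42, 92], [50, -41, 92], [50, -43, 92], [50, -45, 60], [50, -45, 79], [50, 41, 70], [50, -43, 84], [51, -46, 84], [51, 36, 75], [51, -45, 71], [51, -46, 94], [51, 40, 81], [52, -45, 77], [52, -41, 92], [54, -40, 80], [55, -35, 83]]
top
[[-25, -41, 62], [-21, -49, 54], [-16, -36, 59], [-12, -37, 63], [-8, -42, 62], [-5, -41, 64], [-3, -29, 64], [-1, 30, 55], [0, -7, 58], [1, -27, 54], [3, -42, 57], [4, 7, 56], [5, -30, 58], [6, 26, 53], [7, 23, 56], [8, 4, 54], [9, 11, 56], [11, -29, 56], [12, -44, 59], [13, 15, 54], [14, -2, 54], [16, -30, 54], [17, -35, 56], [18, -42, 55], [19, 21, 57], [20, -43, 55], [23, -39, 56], [29, -37, 54], [34, -36, 57], [40, -35, 54], [42, -43, 56], [44, -36, 93], [50, -42, 92]]
```

```bash

python3 -m inch '[[[0,0,0.0004,0],[0,0,0,0],[0,0,0,0],[0,0,0,0]]]'
python3 -m inch '[[[0,0,0,0],[0,0,0,0]]]'
python3 go.py .5565 .0266 .129 12
```

```text
clock: 20.08
position: [0.557, 0.027, 0.129]
tool_rot: [[0.212, -0.977, 0.001], [-0.977, -0.212, 0.0], [0.0, -0.001, -1.0]]
ft_force: [-3.6, 1.0, 9.1]
opening: 0.0077
clock: 20.32
position: [0.5571, 0.027, 0.1291]
tool_rot: [[0.212, -0.977, 0.001], [-0.977, -0.212, 0.0], [0.0, -0.001, -1.0]]
ft_force: [-3.7, 1.2, 8.8]
opening: 0.0083
t 20.32 pos [0.5571 0.027  0.1291] yyaw -167.7 F [-3.7  1.2  8.8] T [ 0.31  1.67 -0.07] op 0.0083 j [ 0.4   0.33 -0.45  0.   -0.79 -0.19] 
tool delta mm [0.2 0.6 0.1] turn 0.3
```

```bash
python3 -c "
from plant import *
print(sign_off())"
```

```text
the job is handed in; nothing more can be done
None
```

The vise is clamped and the copper strip is held about 30 mm under the lip, pressed flat on the slab. I handed the job in at about 20 s with the gripper still holding and pushing.

- **Crank:** I turned it clockwise from about 0.16 rad to the hard stop. At the stop it read about 5.23 rad and pushed back with about 30 N. A later picture showed the pad against the slab and the crank still in place.
- **Insertion depth:** I slid the strip in just above the slab and felt no contact with the lip. In the scene camera, the wall's rear face sits about 50 mm from the lip edge, which means about 30 mm under it. The top camera suggests about 28 mm.
- **Lip:** it stayed at about 60–61 mm above the bench, so the sheet was not lifted, within the noise of the depth reading.
- **Press:** the wrist read 8.8 N upward at the end. Adding the strip's own weight of about 2 N, the slab sees about 9–11 N.
- **Flatness:** the tool height at contact matched the slab height to within about 0.5 mm, so the strip lies nearly flat. The wrist torque hints that the load sits more towards the strip's front edge, which I could not check further.
- **Camera disagreement:** the two cameras differed by about 4–6 mm on where the lip is. I used a value between them, leaning to the scene camera because it agreed better with the held strip. The gripper hid the strip's front edge, so the depth comes from the wall position, not from seeing the edge.
- **Bystanders:** I steered clear of the jar, C-clamp and tweezers and felt no stray contact. I did not check them in a final picture.

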